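# Flip the blue rack's status flag from red to green

### The job

The samples in the blue rack are loaded, so mark them as done: with the fingertips, push the status flag on the blue stand up and right over its pivot, away from you, and press it down until it lies flat and fully home with its green face up. Only push it, steadily and gently: do not flick it, press or squeeze it hard, or lift, shove or tip its stand; leave the other flags, the racks, the bottle and the jar as they are.

Things in the scene. Friction and masses are not known exactly. Their poses are not given: they have to be found in the camera images.
- blue_stand: Blue plastic flag stand, loose, about 0.8 kg. The one to work on; the stands swap places. Base 140 (x) x 66 (y) x 12 mm; two cheeks 36 mm long (x), 6 mm thick, at y = +-29 mm, 84 mm high, carry the pivot, which runs along y, 75 mm above the origin (centre of the underside). +x points away from the robot within 0.35 rad. The flag rests on two thin rods between the cheeks at x = +-13 mm.
- blue_pivot (a point): Centre of the blue flag's pivot axis (75 mm above the middle of the stand), axes as the stand's.
- blue_flag_bar (a point): Middle of the white round bar (9 mm thick, 44 mm long, parallel to the pivot) at the free edge of the blue stand's flag, 62 mm from the pivot axis. The flag is a plate 44 mm wide and 7 mm thick, from the pivot to this bar, red on one face and green on the other. Below the bar is only the base: a fingertip fits under it.
- blue_flag (a joint): Angle in rad of the blue stand's flag: 0 = flat on the stand's -x side (towards the robot), red face up; 1.57 = upright; 3.14 = flat on the far side, green face up. The pivot is stiff: the flag stays at whatever angle it is left, and takes under 0.06 N m to turn (1 N at the bar). It starts on the robot's side, flat to partly raised (0 to 0.45).
- yellow_stand: Yellow plastic flag stand, loose, about 0.8 kg. Of the same make. Leave alone. Base 140 (x) x 66 (y) x 12 mm; two cheeks 36 mm long (x), 6 mm thick, at y = +-29 mm, 84 mm high, carry the pivot, which runs along y, 75 mm above the origin (centre of the underside). +x points away from the robot within 0.35 rad. The flag rests on two thin rods between the cheeks at x = +-13 mm.
- yellow_flag (a joint): Angle in rad of the yellow stand's flag: 0 = flat on the stand's -x side (towards the robot), red face up; 1.57 = upright; 3.14 = flat on the far side, green face up. It shows red; leave it.
- black_stand: Black plastic flag stand, loose, about 0.8 kg. Of the same make. Leave alone. Base 140 (x) x 66 (y) x 12 mm; two cheeks 36 mm long (x), 6 mm thick, at y = +-29 mm, 84 mm high, carry the pivot, which runs along y, 75 mm above the origin (centre of the underside). +x points away from the robot within 0.35 rad. The flag rests on two thin rods between the cheeks at x = +-13 mm.
- black_flag (a joint): Angle in rad of the black stand's flag: 0 = flat on the stand's -x side (towards the robot), red face up; 1.57 = upright; 3.14 = flat on the far side, green face up. It already shows green; leave it.
- blue_rack: Blue tube rack with small capped tubes, 75 x 130 x 62 mm, loose, stands beyond the flags; origin at the centre of its underside. Leave alone.
- yellow_rack: Yellow tube rack with small capped tubes, 75 x 130 x 62 mm, loose, stands beyond the flags; origin at the centre of its underside. Leave alone.
- black_rack: Black tube rack with small capped tubes, 75 x 130 x 62 mm, loose, stands beyond the flags; origin at the centre of its underside. Leave alone.
- bottle: Glass reagent bottle with a blue cap, 80 mm across, 160 mm high, loose, to the side of the flags; origin at the centre of its underside. Leave alone.
- jar: Small glass jar with a black cap, 32 mm across, 50 mm high, loose, at the left of the stands; origin at the centre of its underside. Leave alone.
Things that resemble listed ones, but are neither listed nor needed, are in the scene too. Leave any pink or turquoise look-alike of the blue_stand alone.

How it is judged (in metres and radians):
On the way, in this order (a step that is already met when the one before it is completed fails the run):
1. the blue stand's flag is pushed up past upright (value of joint blue_flag above 1.65 rad), for 0.02 s.
2. the blue stand's flag is pressed home on the far side, green face up (value of joint blue_flag above 3 rad), for 0.1 s.
At the end, for the whole second after the job is handed in: Blue stand's flag on the far side, green up, within 0.14 rad of flat, at rest; its stand flat, within 20 mm of its start; yellow flag below 0.3 rad, black above 2.84; other stands, racks, bottle and jar upright (0.1 rad), within 25 mm of their starts (value of joint blue_flag above 3 rad and velocity of joint blue_flag between -0.1 and 0.1 rad/s and distance of blue_stand from where it was at the start of the episode below 0.02 m and angle between blue_stand's own z axis and vertical below 0.05 rad and value of joint yellow_flag below 0.3 rad and value of joint black_flag above 2.84 rad and distance of each of yellow_stand, black_stand, blue_rack, yellow_rack, black_rack, bottle, jar from where it was at the start of the episode below 0.025 m and angle between each of yellow_stand, black_stand, blue_rack, yellow_rack, black_rack, bottle, jar's own z axis and vertical below 0.1 rad); the robot touches nothing.
It fails at once if the blue stand is lifted, tipped or shoved (over 12 mm up, 0.2 rad or 20 mm) (height (world z) of blue_stand above 0.012 m or angle between blue_stand's own z axis and vertical above 0.2 rad or distance of blue_stand from where it was at the start of the episode above 0.02 m).
It fails at once if the blue flag is flicked (faster than 7 rad/s) (velocity of joint blue_flag above 7 rad/s or velocity of joint blue_flag below -7 rad/s).
It fails at once if the fingers press on or squeeze the blue flag and stand with more than 45 N (contact force between the fingers and blue_stand above 45 N).
It fails at once if another flag is turned (yellow above 0.3, black below 2.84 rad) (value of joint yellow_flag above 0.3 rad or value of joint black_flag below 2.84 rad).
It fails at once if another stand, a rack, the bottle or the jar is moved over 25 mm, lifted or tipped over (distance of any of yellow_stand, black_stand, blue_rack, yellow_rack, black_rack, bottle, jar from where it was at the start of the episode above 0.025 m or angle between any of yellow_stand, black_stand, blue_rack, yellow_rack, black_rack, bottle, jar's own z axis and vertical above 0.35 rad).
It also fails if it takes over 48 s, if anything falls off the work surface, if the arm or the gripper's body presses on something with over 40 N, if the wrist force passes 120 N, or if a joint passes its speed limit or range.

### The arm

A 6-joint arm with a two-finger parallel gripper is mounted at the origin on the work surface. World frame = base frame: x ahead of the robot, y to its left, z up, the work surface at z = 0. Lengths are in mm, angles in rad, forces in N, time in s.
With the tool pointing down it reaches from about 300 to 775 mm from the base axis. Payload 14.6 kg.
Tool frame: the origin (TCP) lies between the finger pads; the fingertips stand 25 mm ahead of it and the grasp point (between the pads) lies 6 mm ahead of it; z points along the fingers, y is the line along which they close (so a half turn about z gives the same grasp; the last joint's range is limited). The gripper opens to 94 mm and grips with 3 to 60 N. Pads are 16 mm wide; open, the fingers measure 119 mm over their backs; the gripper's body (75 mm by 177 mm) begins 78 mm behind the grasp point.
Start: joints at [1.175, 0.3, 1.521, -0, 1.321, -0.067], TCP at [177.596, 520.528, 230.446] pointing down, gripper open.
Joint ranges: [-3.03, 3.03], [-0.79, 2.21], [0.23, 2.52], [-1.04, 4.18], [0, 3.07], [-2.55, 2.55]. Speed limits (rad/s): [2.22, 2.22, 2.57, 3.14, 3.14, 3.14].

### API

Orientations are given as [roll, pitch, yaw] about the fixed x, y, z axes, in that order (R = Rz(yaw) Ry(pitch) Rx(roll)).
In Python, from cell import manip gives the robot as it stands. The module is installed in compiled form; this text tells all that it offers.
- The arm moves only by the tool step_arm, never from a script. Its argument "series" is one flat list of numbers, 5 for each row, row after row: the shift along the world's x, y, z in mm, then the turn about the world's z in rad, then the closure, from 0 (fully open) to 1 (shut). In form: [dx, dy, dz, spin, jaw, dx, dy, dz, spin, jaw, ...]. A call has 1 to 20 rows; each row shifts and turns the commanded pose from where the row before left it; what a row does not reach is not made up. A row lasts 1/8 s, in which the tool goes at most 62.5 mm and 10.7 degrees, less where a joint would pass 70% of its speed; a pose out of reach is approached as far as the arm can. A call is refused whole if a number of a shift passes 62.5 or a number of a turn 0.188, either way. A call with a gripper value outside its range is refused whole. The fingers move at their own pace and stop on an object; "squeeze" is the grip in N (left out, the last holds). Time passes only in rows, so rows that do not move let the fingers close. It gives the time, the measured TCP pose, the force, the opening and the grip force at its end, in the units of the state.
- manip.read_state(): the state, without advancing time (a new reading comes with each control period).
- manip.camera(name): name is "side" or "top" or "wrist"; returns (picture, depth): 384x512x3 uint8, blue, green, red; 384x512 float32, mm along the optical axis (not along the pixel's ray), 0 where there is no reading.
- manip.camera_info(name): a dict with "fovy" (degrees; the focal length in pixels is half the picture's height over the tangent of half this angle, whatever the lens; pixels are square), "cx", "cy" (the principal point, pixels), "k1" (the pictures are not rectified: a ray, as slopes to the right and down, at radius r is drawn at 1 + k1 r^2 times it, then the intrinsics apply), "eye" and "orientation" of the camera in the world. Camera axes: x right, y down, z forward; pixel columns grow to the right and rows downward; lengths in mm; the calibration is good to about 2 mm. A picture is of the moment at which its call begins: read the wrist's pose just before it. camera_info takes no time and is no camera call; for the wrist camera it gives the pose at the moment of the call.
- manip.sign_off(): hands the job in; it is judged then, once.
The state is a dict: "clock": time; "joints": joint angles; "qd": joint speeds; "effort": joint torques, N m; "eef_pos": TCP position; "eef_rot": TCP orientation; "wrist_force": force on the tool from outside, world axes, zero at the start; "moment": the same for the moment, N m; "finger_gap": finger opening in mm; "finger_force": force on a finger pad.
Only numpy, scipy, OpenCV 4.12 (cv2) and the standard library are available. Lean on these libraries where they do the work, as an engineer would, in place of code of your own. Each camera call takes 0.05 s, during which the arm holds its last target. There are 200 camera calls.

## Working session

There is one attempt and no reset: what is moved stays moved. The work goes in short steps, Python scripts to look and compute and a tool call to move; the robot and the scene stay as the last step left them, time stands still between calls to the robot, and variables do not carry over. Pictures are saved under pics/ and viewed, at most 10 in all, crops included, and the job is handed in when it is done.

Besides the shell and the picture viewer there is one more tool, called after ">>>" as name(argument=value, ...), one argument or row to a line, values as JSON. step_arm: Moves the arm, as the interface text tells. Its arguments: {"type":"object","properties":{"series":{"type":"array"},"squeeze":{"type":"number"}},"required":["series"]}

```bash
mkdir -p pics
cat > h.py <<'E'
import numpy as np, cv2
from cell import manip
from scipy.spatial.transform import Rotation as R
def cam(n):
    i=manip.camera_info(n); p,d=manip.camera(n); return p,d,i
def rot(i):
    o=np.array(i["orientation"],float)
    return o if o.shape==(3,3) else R.from_euler('xyz',o).as_matrix()
def points(d,i):
    h,w=d.shape; f=h/2/np.tan(np.radians(i["fovy"])/2)
    u,v=np.meshgrid(np.arange(w),np.arange(h))
    a=(u-i["cx"])/f; b=(v-i["cy"])/f; x,y=a.copy(),b.copy()
    for _ in range(8):
        s=1+i["k1"]*(x*x+y*y); x,y=a/s,b/s
    P=np.stack([x*d,y*d,d],-1)
    return P@rot(i).T+np.array(i["eye"])
E
python3 - <<'E'
from h import *
s=manip.read_state();print(s)
ims=[]
for n in("top","side"):
    p,d,i=cam(n);print(n,i);np.savez(n+'0.npz',p=p,d=d,P=points(d,i));cv2.imwrite(f'pics/{n}0.png',p)
E
```

```text
{'clock': 0.0, 'joints': array([ 1.17537637e+00,  3.00487467e-01,  1.52159512e+00, -3.93199922e-05,
        1.32071153e+00, -6.66042770e-02]), 'qd': array([ 0.00127464, -0.00126773, -0.00051748,  0.00035001,  0.00156575,
       -0.00045012]), 'effort': array([ 7.72248750e-04, -5.31806266e+01, -3.52737415e+01,  7.07995822e-02,
        2.43999698e-02, -4.64312109e-05]), 'eef_pos': array([177.52733883, 520.30441473, 229.87140371]), 'eef_rot': array([-3.14039132e+00, -4.19625695e-05,  2.81278670e+00]), 'wrist_force': array([-0.28712364, -1.37303477,  0.15067282]), 'moment': array([ 0.00680489, -0.0379956 , -0.02041633]), 'finger_force': 0.0, 'finger_gap': 93.80193518864031}
top {'fovy': 53.57581765932092, 'cx': 256.2924859943982, 'cy': 187.7220892011361, 'k1': -0.1294530370018918, 'eye': array([ 483.33806138,  -55.1241027 , 1311.31552342]), 'orientation': array([-3.06905314, -0.01684911, -1.57841824])}
side {'fovy': 46.70850355926276, 'cx': 264.01905724051835, 'cy': 196.64191741419563, 'k1': -0.02764286994723507, 'eye': array([ 509.74758797,  868.20329702, 1037.97152441]), 'orientation': array([-2.38408529, -0.02133981, -3.0704651 ])}
```

View pics/top0.png

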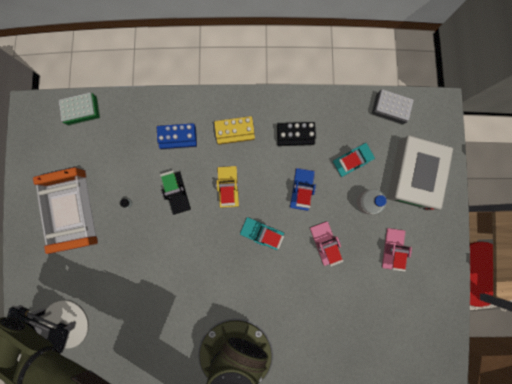

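View pics/side0.png

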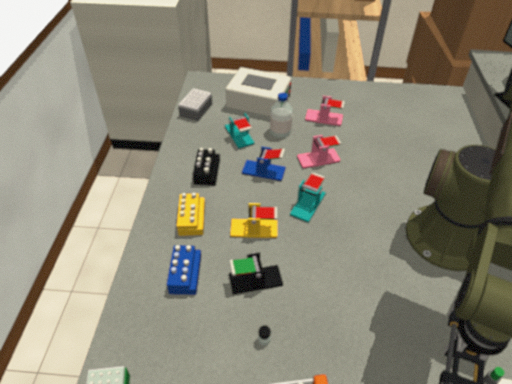

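The top view shows these stands: blue at (303,190), pink at (327,244) and (397,250), turquoise at (262,233) and (354,159), yellow at (228,187), black at (174,191). Only (303,190) is true blue, so that is the target; in the side view it is at (264,165). I'll measure it and confirm with a crop.

```bash
cat > m.py <<'E'
from h import *
for n,(u0,u1,v0,v1) in(("top",(285,322,162,216)),("side",(236,292,140,186))):
    z=np.load(n+'0.npz');p,P=z['p'],z['P']
    hsv=cv2.cvtColor(p,cv2.COLOR_BGR2HSV)
    roi=np.zeros(p.shape[:2],bool);roi[v0:v1,u0:u1]=1
    bl=roi&(hsv[...,0]>105)&(hsv[...,0]<130)&(hsv[...,1]>120)
    rd=roi&((hsv[...,0]<8)|(hsv[...,0]>172))&(hsv[...,1]>150)
    wh=roi&(hsv[...,1]<60)&(hsv[...,2]>170)
    B=P[bl];Z=B[:,2]
    base=B[(Z>4)&(Z<22)];print(n,'blue',len(B),'base',len(base))
    r=cv2.minAreaRect(base[:,:2].astype(np.float32));print(' base rect',r)
    hi=B[Z>60];print(' cheeks',len(hi),hi.mean(0) if len(hi) else '',hi.max(0) if len(hi) else '')
    F=P[rd];F=F[F[:,2]>40];c=F.mean(0);nv=np.linalg.svd(F-c)[2][2];nv*=np.sign(nv[2]);print(' red',c,nv,'tilt',np.arccos(nv[2]),F.min(0),F.max(0))
    W=P[wh];W=W[W[:,2]>40];print(' white',len(W),W.mean(0) if len(W) else '')
z=np.load('top0.npz');cv2.imwrite('pics/c0.png',np.hstack([cv2.resize(z['p'][155:220,275:330],None,fx=7,fy=7),cv2.resize(np.load('side0.npz')['p'][130:195,230:290],None,fx=7,fy=7)]))
E
python3 m.py
```

```text
top blue 417 base 345
 base rect ((572.5142822265625, -235.0525360107422), (63.37738037109375, 137.2110595703125), 80.09300231933594)
 cheeks 63 [ 578.19994992 -229.8446044    95.24221342] [ 595.05675619  -55.1241027  1311.31552342]
 red [ 544.12345206 -230.25953835   87.05942966] [ 0.32410355 -0.03815991  0.94525167] tilt 0.33243141384229463 [ 518.03591433 -255.00138713   70.18675674] [ 567.66209091 -206.50727805  101.07638916]
 white 10 [ 513.98047057 -226.85642769   96.89102888]
side blue 587 base 423
 base rect ((568.31494140625, -229.18251037597656), (66.72239685058594, 136.24024963378906), 81.71134948730469)
 cheeks 51 [ 566.34102474 -145.27109913  129.04970246] [ 588.24245716  868.20329702 1037.97152441]
 red [ 539.74898355 -216.56420713   94.25727551] [ 0.29185026 -0.61994234  0.72835082] tilt 0.7548843039716635 [ 509.74758797 -250.95914761   76.39164461] [ 563.89948871  868.20329702 1037.97152441]
 white 25 [ 512.6024575  -224.54336475   94.92858414]
```

View pics/c0.png

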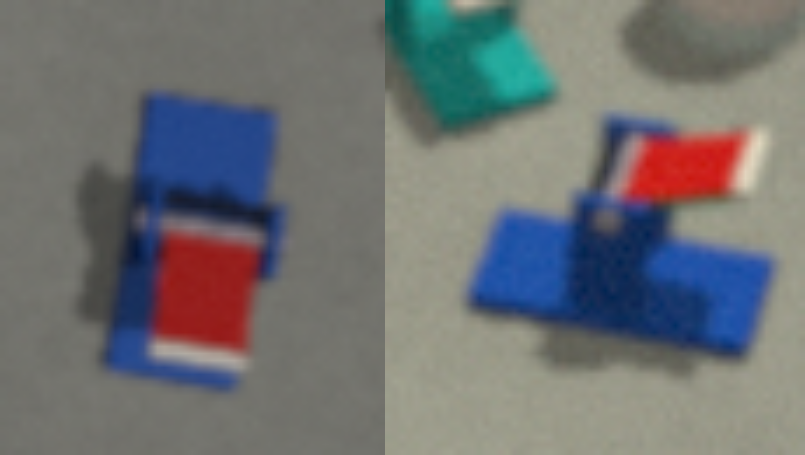

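Confirmed: the crop shows the blue stand with its red flag raised about 0.33 rad. The bar is at about (513,-226,95), the pivot at about (571,-232,75) and the yaw is about -0.14. I'm moving to a point in front of it with the fingers shut. From there I'll push the bar's near side with an upward-leading motion.

>>> step_arm(
  series=[15.4,-39,0,0.01,1,15.4,-39,0,0.01,1,15.4,-39,0,0.01,1,15.4,-39,0,0.01,1,15.4,-39,0,0.01,1,15.4,-39,0,0.01,1,15.4,-39,0,0.01,1,15.4,-39,0,0.01,1,15.4,-39,0,0.01,1,15.4,-39,0,0.01,1,15.4,-39,0,0.01,1,15.4,-39,0,0.01,1,15.4,-39,0,0.01,1,15.4,-39,0,0.01,1,15.4,-39,0,0.01,1,15.4,-39,0,0.01,1,15.4,-39,0,0.01,1,15.4,-39,0,0.01,1,15.4,-39,0,0.01,1,0,0,0,0,1],
  squeeze=5,
)

```text
clock: 2.6
eef_pos: [470.3, -222.3, 229.6]
eef_rot: [3.141, -0.001, 3.001]
wrist_force: [-0.3, 1.0, 0.1]
finger_gap: 0.2
finger_force: 0.0
```

```bash
cat > w.py <<'E'
from h import *
import sys
n,cn=sys.argv[1],sys.argv[2]
p,d,i=cam(cn);P=points(d,i);np.savez(n+'.npz',p=p,d=d,P=P);cv2.imwrite(f'pics/{n}.png',p)
hsv=cv2.cvtColor(p,cv2.COLOR_BGR2HSV)
near=(d>0)&(np.hypot(P[...,0]-565,P[...,1]+231)<95)
H,S,V=[hsv[...,k] for k in range(3)]
def st(nm,m):
    Q=P[m&near]
    if len(Q)>5: print(nm,len(Q),np.median(Q,0).round(1),np.percentile(Q,2,0).round(1),np.percentile(Q,98,0).round(1))
z=P[...,2]
st('red',((H<8)|(H>172))&(S>150)&(z>40)); st('green',(H>45)&(H<80)&(S>120)&(z>40))
st('white',(S<60)&(V>150)&(z>60)&(z<150))
b=(H>105)&(H<130)&(S>120); st('cheek',b&(z>70)&(z<95)); Q=P[b&near&(z>4)&(z<20)]
print('base',cv2.minAreaRect(Q[:,:2].astype(np.float32)) if len(Q)>9 else '')
E
python3 w.py w1 wrist
```

```text
red 18 [ 523.5 -205.3   94.7] [ 519.7 -206.2   92.5] [ 529.8 -204.    96.4]
white 34 [ 562.9 -205.3   81. ] [ 512.4 -268.9   79.5] [ 576.  -198.1   99.4]
cheek 83 [ 559.2 -203.3   83.5] [ 556.  -205.1   70.4] [ 574.9 -200.9   85. ]
base ((567.3722534179688, -233.71221923828125), (63.88447952270508, 136.85760498046875), 79.773193359375)
```

View pics/w1.png

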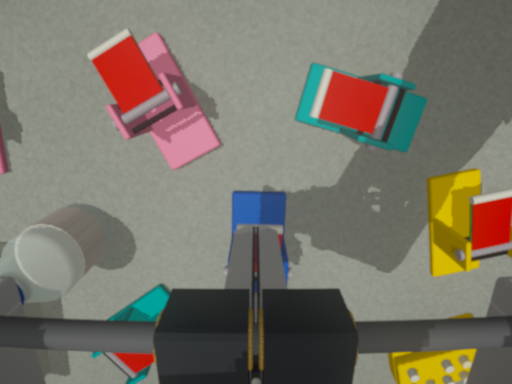

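The wrist view shows the fingers lined up with the blue stand at (258,240), with open space around them. I'll descend in front of the bar now, then creep forward to contact.

>>> step_arm(
  series=[0,4,-30,0,1,0,0,-30,0,1,0,0,-30,0,1,0,0,-30,0,1,0,0,-30,0,1,0,0,0,0,1,6,-1,0,0,1,6,-1,0,0,1,4,-0.6,0,0,1,0,0,0,0,1],
)

```text
clock: 3.9
eef_pos: [486.5, -219.1, 80.7]
eef_rot: [-3.141, 0.0, 3.003]
wrist_force: [-0.6, 0.2, 0.9]
finger_gap: 0.7
finger_force: 0.0
```

```bash
python3 w.py s1 side; python3 -c "
import cv2;p=cv2.imread('pics/s1.png');cv2.imwrite('pics/s1c.png',cv2.resize(p[100:200,220:340],None,fx=6,fy=6))"
```

```text
red 82 [ 547.1 -224.1   83.8] [ 526.2 -249.3   78.2] [ 563.2 -203.1   93.1]
white 14 [ 569.3 -229.7   78.2] [ 509.  -263.    74.8] [ 584.9 -203.6   92.4]
cheek 28 [ 567.7 -203.2   77.7] [ 555.6 -265.4   70.7] [ 585.2 -198.    83. ]
base ((567.9732666015625, -230.44992065429688), (72.31562042236328, 135.2489013671875), 80.80877685546875)
```

View pics/s1c.png

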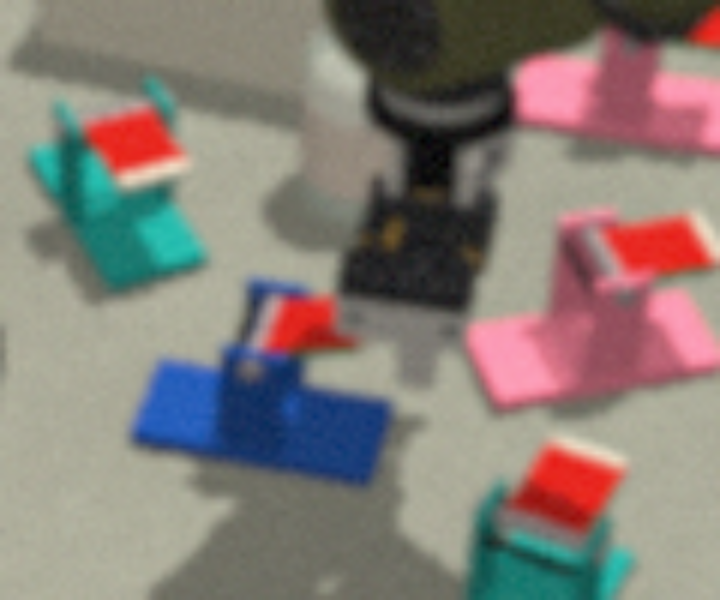

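The side crop shows the narrow fingertips just in front of the bar (about (350,335) in the crop). The wider part of the gripper sits higher, so I'll raise the tip and keep the bar on the narrow section.

>>> step_arm(
  series=[0,0,8,0,1,0,0,8,0,1,4,-0.6,0,0,1,4,-0.6,0,0,1,3,-0.5,1,0,1,0,0,0,0,1],
)

```text
clock: 4.7
eef_pos: [497.3, -220.7, 97.3]
eef_rot: [3.142, -0.0, 3.003]
wrist_force: [-0.0, -0.0, 0.6]
finger_gap: 0.5
finger_force: 0.0
```

>>> step_arm(
  series=[1.5,-0.2,2,0,1,1.5,-0.2,3,0,1,1.5,-0.2,4,0,1,1.5,-0.2,5,0,1,0,0,0,0,1],
)

```text
clock: 5.32
eef_pos: [503.7, -221.7, 112.1]
eef_rot: [-3.141, 0.001, 3.003]
wrist_force: [-0.3, 0.5, 0.1]
finger_gap: 0.3
finger_force: 0.1
```

```bash
python3 w.py s2 side; python3 -c "
import cv2;p=cv2.imread('pics/s2.png');cv2.imwrite('pics/s2c.png',cv2.resize(p[110:190,230:310],None,fx=7,fy=7,interpolation=cv2.INTER_CUBIC))"
```

```text
red 86 [ 545.  -226.9   91.4] [ 525.4 -245.2   80.1] [ 563.5 -207.1  105.9]
white 23 [ 518.4 -220.1  101.6] [ 489.9 -269.4   75.5] [ 582.  -201.1  109.9]
cheek 27 [ 569.9 -202.9   77.7] [ 555.5 -263.3   71.7] [ 585.2 -197.4   83.4]
base ((568.5472412109375, -229.86245727539062), (68.22764587402344, 137.54205322265625), 79.42066192626953)
```

View pics/s2c.png

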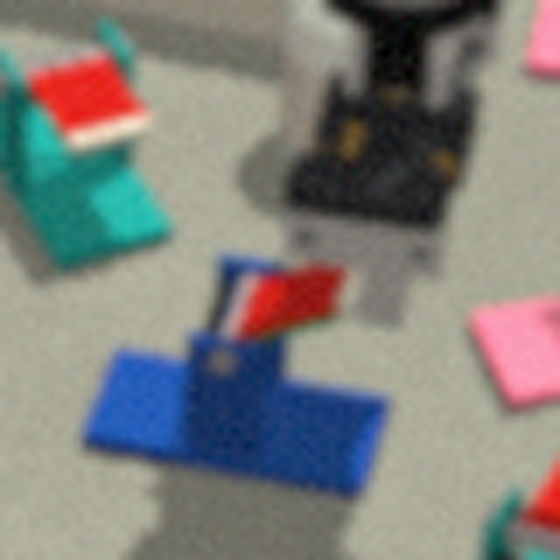

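The flag has risen to roughly 0.5 rad (its red edge went from z 93 to 106) and the contact force is small. I'll continue along the arc.

>>> step_arm(
  series=[2,-0.3,4,0,1,2,-0.3,4,0,1,3,-0.5,4,0,1,3,-0.5,4,0,1,3,-0.5,3.5,0,1,3,-0.5,3,0,1,4,-0.6,3,0,1,4,-0.6,3,0,1,4,-0.6,2.5,0,1,4,-0.6,2,0,1,0,0,0,0,1],
)

```text
clock: 6.75
eef_pos: [535.5, -226.6, 144.5]
eef_rot: [-3.142, 0.0, 3.003]
wrist_force: [0.4, -0.1, -0.1]
finger_gap: 0.3
finger_force: 0.0
```

>>> step_arm(
  series=[4,-0.6,1,0,1,5,-0.8,1,0,1,5,-0.8,0,0,1,5,-0.8,0,0,1,5,-0.8,0,0,1,5,-0.8,0,0,1,5,-0.8,0,0,1,5,-0.8,0,0,1,4,-0.6,0,0,1,0,0,0,0,1],
)

```text
clock: 8.0
eef_pos: [578.5, -233.4, 146.4]
eef_rot: [-3.142, 0.0, 3.003]
wrist_force: [-1.4, -0.4, -0.4]
finger_gap: 0.4
finger_force: 0.0
```

```bash
python3 w.py s3 side; python3 -c "
import cv2;p=cv2.imread('pics/s3.png');cv2.imwrite('pics/s3c.png',cv2.resize(p[100:190,220:310],None,fx=6,fy=6,interpolation=cv2.INTER_CUBIC))"
```

```text
green 48 [ 577.4 -223.9  101. ] [ 568.9 -244.4   88.2] [ 587.3 -210.4  285.2]
white 14 [ 592.6 -235.3  133.4] [ 565.5 -252.   123.6] [ 597.1 -223.5  135.6]
cheek 38 [ 562.2 -203.9   78.2] [ 550.6 -262.2   70.6] [ 585.2 -197.3   85.6]
base ((568.268310546875, -229.5024871826172), (68.06886291503906, 136.70611572265625), 80.21527862548828)
```

View pics/s3c.png

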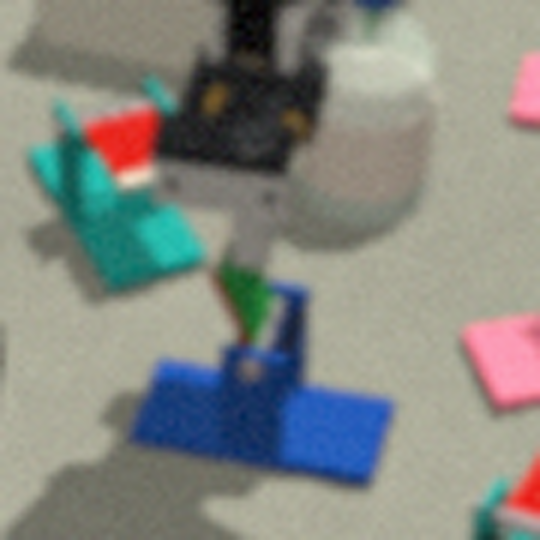

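The side crop shows the flag just past upright (green face at (245,300), bar against the fingertip), and the stand hasn't moved. Next I'll push it over and down.

>>> step_arm(
  series=[4,-0.6,-1,0,1,4,-0.6,-1,0,1,4,-0.6,-1,0,1,4,-0.6,-2,0,1,4,-0.6,-2,0,1,4,-0.6,-2,0,1,4,-0.6,-3,0,1,4,-0.6,-3,0,1,4,-0.6,-3,0,1,4,-0.6,-3,0,1,0,0,0,0,1],
)

```text
clock: 9.43
eef_pos: [618.4, -239.3, 125.1]
eef_rot: [3.141, -0.0, 3.003]
wrist_force: [1.3, 0.4, -0.1]
finger_gap: 0.2
finger_force: 0.0
```

>>> step_arm(
  series=[1,0,-3,0,1,1,0,-3,0,1,0,0,-3,0,1,0,0,-3,0,1,0,0,-3,0,1,0,0,-2,0,1,0,0,0,0,1],
)

```text
clock: 10.3
eef_pos: [620.1, -239.3, 108.3]
eef_rot: [3.142, -0.0, 3.003]
wrist_force: [-0.7, 0.4, -0.5]
finger_gap: 0.6
finger_force: 0.0
```

Next come small downward steps, watching for the force to rise when it reaches the stop.

>>> step_arm(
  series=[0,0,-1,0,1,0,0,-1,0,1,0,0,-1,0,1,0,0,0,0,1],
)

```text
clock: 10.8
eef_pos: [620.2, -239.4, 105.4]
eef_rot: [3.142, -0.0, 3.003]
wrist_force: [-0.1, 0.1, -0.3]
finger_gap: 0.3
finger_force: 0.0
```

>>> step_arm(
  series=[0,0,-0.7,0,1,0,0,0,0,1],
)

```text
clock: 11.05
eef_pos: [620.2, -239.4, 104.7]
eef_rot: [3.142, -0.0, 3.003]
wrist_force: [0.3, -0.7, -0.1]
finger_gap: 0.0
finger_force: 0.0
```

```bash
python3 w.py s4 side; python3 -c "
import cv2;p=cv2.imread('pics/s4.png');cv2.imwrite('pics/s4c.png',cv2.resize(p[100:190,220:310],None,fx=6,fy=6,interpolation=cv2.INTER_CUBIC))"
```

```text
green 95 [ 594.8 -233.8   77.3] [ 575.6 -256.8   72.8] [ 623.3 -214.2  100.5]
white 29 [ 570.  -231.7   79.3] [ 562.2 -267.1   74.3] [ 634.  -213.8   82.5]
cheek 37 [ 559.7 -203.7   78. ] [ 551.5 -259.8   70.4] [ 586.1 -197.3   84.8]
base ((567.548095703125, -230.87564086914062), (68.67668151855469, 136.31787109375), 80.7574691772461)
```

View pics/s4c.png

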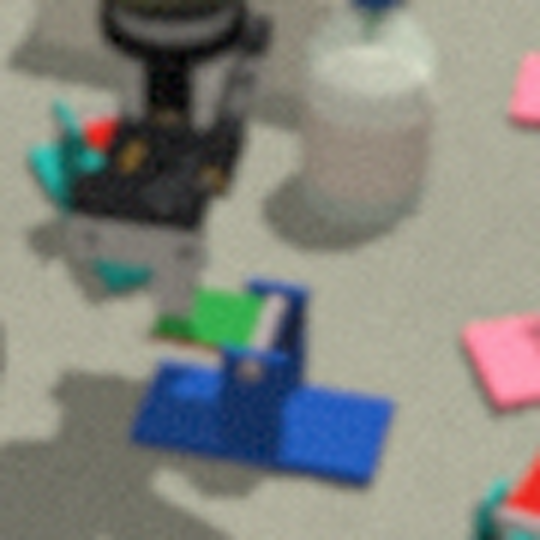

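The flag lies nearly flat with its green face up, and the tip is on its outer end at (180,325). There's no stop force yet, so I'll keep pressing in sub-millimetre steps.

>>> step_arm(
  series=[0,0,-0.6,0,1,0,0,-0.4,0,1,0,0,0,0,1],
)

```text
clock: 11.48
eef_pos: [620.2, -239.4, 103.8]
eef_rot: [3.142, 0.0, 3.003]
wrist_force: [-0.3, -0.5, 1.4]
finger_gap: 0.7
finger_force: 0.5
```

>>> step_arm(
  series=[0,0,-0.5,0,1,0,0,0,0,1],
)

```text
clock: 11.72
eef_pos: [620.3, -239.4, 103.7]
eef_rot: [-3.141, 0.0, 3.003]
wrist_force: [-1.7, 0.3, 4.8]
finger_gap: 0.2
finger_force: 2.5
```

>>> step_arm(
  series=[0,0,-0.5,0,1,0,0,0,0,1,0,0,0,0,1],
)

```text
clock: 12.1
eef_pos: [620.3, -239.4, 103.5]
eef_rot: [-3.141, 0.001, 3.003]
wrist_force: [-2.8, 0.8, 7.9]
finger_gap: 0.5
finger_force: 4.1
```

The force has risen to 8 N with no more travel, so the flag is home. I'll lift straight up and check.

>>> step_arm(
  series=[0,0,2,0,1,0,0,6,0,1,0,0,20,0,1,0,0,35,0,1,0,0,35,0,1,-35,0,20,0,1,-40,0,0,0,1,-40,0,0,0,1,-40,0,0,0,1,0,0,0,0,1],
)

```text
clock: 13.35
eef_pos: [463.9, -239.6, 222.6]
eef_rot: [-3.141, 0.002, 3.002]
wrist_force: [0.1, 0.5, 0.5]
finger_gap: 0.1
finger_force: 0.0
```

```bash
python3 w.py s5 side
python3 - <<'E'
from h import *
z=np.load('s5.npz');p,P=z['p'],z['P'];h=cv2.cvtColor(p,cv2.COLOR_BGR2HSV)
m=(h[...,0]>45)&(h[...,0]<80)&(h[...,1]>140)&(np.hypot(P[...,0]-600,P[...,1]+236)<45)&(P[...,2]>60)&(P[...,2]<110)
Q=P[m];c,s=np.cos(-.16),np.sin(-.16);r=(Q[:,:2]-[570,-232.5])@np.array([c,s])
print(len(Q),np.polyfit(r,Q[:,2],1))
cv2.imwrite('pics/s5c.png',cv2.resize(p[60:300,150:390],None,fx=2.5,fy=2.5))
E
```

```text
green 115 [ 599.2 -235.3   77.2] [ 575.8 -257.7   73. ] [ 622.3 -217.2   80.8]
white 37 [ 572.9 -236.    77.4] [ 559.8 -265.7   72.8] [ 633.9 -213.9   82.3]
cheek 35 [ 559.7 -203.    76. ] [ 551.7 -264.7   70.1] [ 586.  -197.6   85.2]
base ((568.4453125, -229.49203491210938), (66.22590637207031, 136.2729949951172), 79.2239990234375)
107 [5.09702796e-03 7.70127631e+01]
```

View pics/s5c.png

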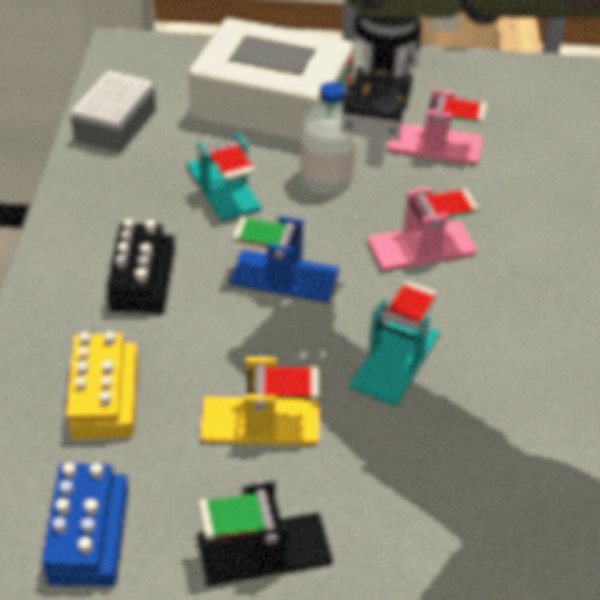

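The blue flag lies flat with its green face up (slope about 0.005 rad, at (265,232) in the crop). The stand is where it started, nothing else has been disturbed, and the gripper is clear. I'm handing in.

```bash
python3 -c "
from cell import manip;print(manip.sign_off())"
```

```text
the job is handed in; nothing more can be done
None
```

The blue flag is pushed over and pressed home flat with its green face up, the stand has not visibly moved, nothing else was touched, and the job is handed in (no verdict was returned).

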